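# Draw a copper heat spreader from its magazine and lay it on the processor

## Robot

A 6-joint arm with a two-finger parallel gripper is mounted at the origin on the work surface. World frame = base frame: x ahead of the robot, y to its left, z up, the work surface at z = 0. Lengths are in m, angles in degrees, forces in N, time in s.
With the tool pointing down it reaches from about 0.35 to 0.925 m from the base axis. Payload 6.4 kg.
Tool frame: the origin (TCP) lies midway between the tips of the shut fingers; the grasp point (between the pads) lies 19 mm behind it (robot.grip_depth is the distance from the TCP to the grasp point, in m); y points along the fingers, z is the direction in which the jaws open and shut, and the axes are right-handed (so a half turn about y gives the same grasp; the last joint's range is limited). The gripper opens to 85 mm and grips with 20 to 120 N. Pads are 22 mm wide; open, the fingers measure 114 mm over their backs; the gripper's body (76 mm by 85 mm) begins 54 mm behind the grasp point. The pads swing forward as they close: fully open they stand 13 mm farther back than shut.
Start: joints at [60.098, 14.043, 89.255, -0, 76.702, -9.975], TCP at [0.222, 0.611, 0.195] pointing down, gripper open.
Joint ranges: [-179.41, 179.41], [-58.25, 129.5], [7.25, 145.43], [-54.29, 234.29], [11.92, 165.04], [-157.13, 157.13]. Speed limits (degrees/s): [147.25, 147.25, 180, 180, 180, 180].

## Interface

Orientations are given as a 3x3 rotation matrix whose columns are the frame's x, y, z axes.
In Python, from workcell import robot gives the robot as it stands. The module is installed in compiled form; this text tells all that it offers.
- The arm moves only by the tool jog_arm, never from a script. Its argument "commands" is a list that holds one entry, the list of rows, each a list of 7 numbers: the shift along the tool's x, y, z in m, then the turn, a rotation vector about the tool's x, y, z in rad, then the opening, from 0 (shut) to 1 (fully open). A call has exactly 10 rows; each row is the pose to reach, as a shift and turn from the pose measured when the call began, along the tool's axes at that moment; what a row does not reach only later rows make up. A row lasts 1/10 s, in which the tool goes at most 50 mm and 8.59 degrees, less where a joint would pass 70% of its speed; a pose out of reach is approached as far as the arm can. A call with a gripper value outside its range is refused whole. The fingers move at their own pace and stop on an object; "force" is the grip in N (left out, the last holds). Time passes only in rows, so rows that repeat a pose let the fingers close, or fill a call up. It gives the time, the measured TCP pose, the force and the opening at its end, in the units of the state.
- robot.state(): the state, without advancing time (a new reading comes with each control period).
- robot.read_camera(name): name is "scene" or "top"; returns the picture (480x640x3 uint8, red, green, blue); there is no depth.
- robot.get_calibration(name): a dict with "fx", "fy", "cx", "cy" (pixels), "position" and "attitude" of the camera in the world. Camera axes: x right, y down, z forward; pixel columns grow to the right and rows downward; lengths in m; the calibration is good to about 2 mm. A picture is of the moment at which its call begins. get_calibration takes no time and is no camera call.
- robot.hand_in(): hands the job in, once; it reports no verdict.
Trained networks look in the newest picture that a camera, given by its name, has taken for a name from the list of things; names that differ only in an ending like _2 or _b are one class to them, and where a whole thing is asked for, a point or a joint stands for the part that bears it (a point fixed in the world has none). Each returns a list of dicts, best first, with "p" (0 to 1); they miss things now and then, are a little off and sometimes report something else, mostly with a low value. They report only what shows in the picture. A call takes as long as a camera call. They do not tell look-alikes from the thing itself.
- robot.recognise(camera, query): "extent" ([centre column, centre row, width, height] in pixels, round what is visible of it).
- robot.pinpoint(camera, query): "uv" ([column, row] in pixels: a listed point, or the origin of a listed thing).
The state is a dict: "t": time; "qpos": joint angles; "joint_velocities": joint speeds; "tau": joint torques, N m; "tool_pos": TCP position; "tcp_rot": TCP orientation; "force": force on the tool from outside, world axes, zero at the start; "torque": the same for the moment, N m; "opening": finger opening in m.
Only numpy, scipy, OpenCV 4.12 (cv2) and the standard library are available. Lean on these libraries where they do the work, as an engineer would, in place of code of your own. Each camera call takes 0.05 s, during which the arm holds its last target.

## Task

Slide the bottom copper plate, the one poking out of its magazine, straight out so that the copper plates above it drop down inside, then lay it gently, flat and centred, on the black chip of the small green board on its raised jig, lengthwise along the board. Do not drop it onto the chip, and leave the next copper plate lying on the magazine's floor.

Things in the scene. Friction and masses are not known exactly. Their poses are not given: they have to be found in the camera images.
- copper0_mid (a point): Centre (half-way up) of the bottom copper plate: 96 (x) x 50 (y) x 8 mm (z), 120 g. Its -x end, towards the robot, pokes 34 to 40 mm out of the magazine's slot. Grip this end from above across its 50 mm width, 31 mm from the centre; free below and beside. Pull level along its -x: out after 62 mm, drag to 8 N from 3 more on top. An identical magazine holds silvery steel plates: not those.
- copper1_mid (a point): Centre (half-way up) of the next copper plate, same size, lying on the bottom one, wholly inside the magazine; it drops 8 mm onto the magazine's floor when the bottom plate is out.
- magazine: Fixed grey-painted magazine with the copper plates, open on top. Origin on the table under the shaft's middle; x to its back, plates' x alike, z up. Shaft 99 (x) x 54 mm (y), floor at z = 40 mm, walls 4 mm thick to z = 76; outer face of the front wall at x = -53.5 mm, its slot 12 mm high from the floor. Foot 150 x 90 x 6 mm, from x = -55 to 95 mm.
- chip_top (a point): Centre of the flat top of the black chip, 32 x 32 mm, 45 mm above the table, on a green board 84 (x) x 34 mm (y), its top 3 mm lower, on a fixed pillar no wider than it; foot 120 x 90 x 8 mm. Fingers holding the 50 mm wide plate pass beside the board. The plate's length goes along the board's x, either way round. Lying on the chip, the plate's centre is 4 mm above this point.
Not all that is in view belongs to the job. What is shaped like the part that bears copper0_mid but purple or turquoise is not meant. Leave any white look-alike of the part that bears chip_top alone.

How it is judged:
By the outcome, as a careful person would: the job done as asked, in the order asked, and still so for the second after the job is handed in, with the robot touching nothing.
It also fails if it takes over 35 s, if anything falls off the work surface, if the arm or the gripper's body presses on something with over 40 N, if the wrist force passes 120 N, or if a joint passes its speed limit or range.

## Working session

There is one attempt and no reset: what is moved stays moved. The work goes in short steps, Python scripts to look and compute and a tool call to move; the robot and the scene stay as the last step left them, time stands still between calls to the robot, and variables do not carry over. Pictures are saved under pics/ and viewed, and the job is handed in when it is done.

Besides the shell and the picture viewer there is one more tool, called as a command line: name --argument value ..., lists and objects as JSON in quotes. jog_arm: Moves the arm, as the interface text tells. Its arguments: {"type":"object","properties":{"commands":{"type":"array","items":{"type":"array","items":{"type":"array","items":{"type":"number"}}}},"force":{"type":"number"}},"required":["commands"]}

```bash
mkdir -p pics
python3 - <<'E'
from workcell import robot
import cv2
for c in ("scene","top"):
    im=robot.read_camera(c); cv2.imwrite(f"pics/{c}0.png",im[:,:,::-1])
    k=robot.get_calibration(c); print(c,k)
    for q in ("copper0_mid","copper1_mid","magazine","chip_top"):
        print(q,[( [round(v) for v in d["uv"]],round(d["p"],2)) for d in robot.pinpoint(c,q)])
s=robot.state();print(s)
E
```

```text
scene {'fx': 450.79870222532605, 'fy': 450.79870222532605, 'cx': 312.70753036119817, 'cy': 234.69314911642263, 'position': array([ 0.87922463, -0.52510249,  0.5348753 ]), 'attitude': array([[ 0.83140294,  0.35323791, -0.42894303],
       [ 0.55564334, -0.52093387,  0.64798795],
       [ 0.00544296, -0.77707843, -0.62938025]])}
copper0_mid [([123, 357], 0.89)]
copper1_mid []
magazine [([260, 362], 0.84)]
chip_top [([408, 182], 0.92)]
top {'fx': 623.6553687865694, 'fy': 623.6553687865694, 'cx': 314.9449984759646, 'cy': 248.39985552106302, 'position': array([ 0.38855509, -0.01571495,  1.42095967]), 'attitude': array([[ 0.02882636, -0.99217756,  0.12146078],
       [-0.99952568, -0.02992848, -0.00725897],
       [ 0.01083733, -0.12119392, -0.99256969]])}
copper0_mid [([408, 240], 0.95), ([456, 301], 0.67), ([340, 275], 0.62), ([205, 222], 0.35)]
copper1_mid []
magazine [([414, 230], 0.94)]
chip_top [([205, 221], 0.84), ([192, 298], 0.6)]
{'t': 0.5, 'qpos': array([ 6.00983361e+01,  1.40454344e+01,  8.92570300e+01, -6.61767874e-04,
        7.67015907e+01, -9.97454198e+00]), 'joint_velocities': array([ 0.05286762,  0.06767627, -0.14786904,  0.0574947 ,  0.01093275,
       -0.03984335]), 'tau': array([-4.64768837e-04, -4.29085207e+01, -3.26084411e+01, -1.68011252e-04,
        1.03661932e-03, -4.43857815e-06]), 'tool_pos': array([0.22152374, 0.61108094, 0.1950496 ]), 'tcp_rot': array([[ 9.40127803e-01, -2.55377551e-05,  3.40822114e-01],
       [-3.40822115e-01, -6.69562282e-05,  9.40127800e-01],
       [-1.18859032e-06, -9.99999997e-01, -7.16512434e-05]]), 'force': array([0.69475253, 0.60565014, 0.03410282]), 'torque': array([ 0.00163971, -0.00723327,  0.01929796]), 'opening': 0.08534130954434192}
```

View pics/scene0.png

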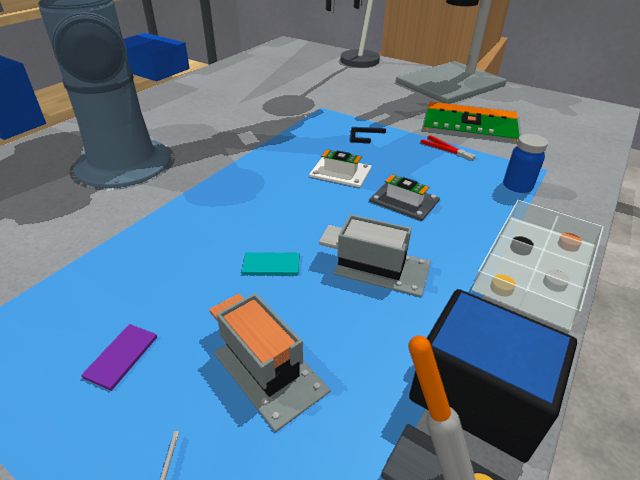

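View pics/top0.png

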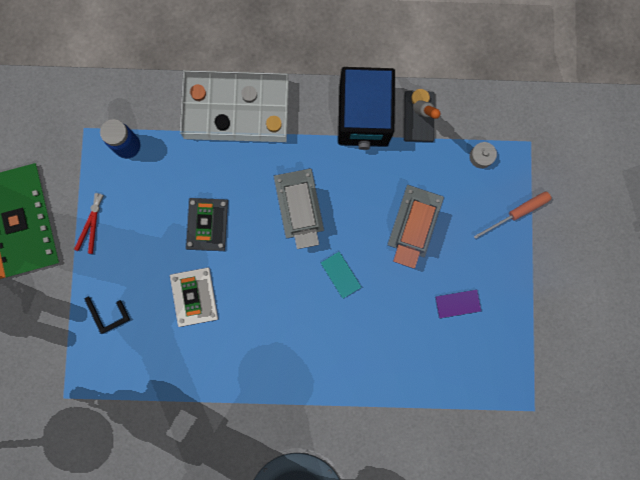

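The scene picture shows the copper magazine at about (258,345) and the steel one at (375,250). The black-footed jig is at (405,192) and the white-footed look-alike at (340,167). In the top picture these are at (416,225), (300,205), (206,222) and (193,297). Purple (458,304) and turquoise (340,274) are loose plates. The ones I want are the orange plates and the jig on the black foot. Enlarging both to confirm.

Run:
```python
import cv2, numpy as np
t=cv2.imread("pics/top0.png")
a=cv2.resize(t[180:276,380:460],None,fx=6,fy=6,interpolation=cv2.INTER_CUBIC)
b=cv2.resize(t[190:256,180:236],None,fx=5.6,fy=8.727/8.727*5.6,interpolation=cv2.INTER_CUBIC)
c=np.zeros((576,800,3),np.uint8); c[:,:480]=a; c[:b.shape[0],484:484+b.shape[1]]=b[:,:316]
cv2.imwrite("pics/crop0.png",c)
```

```text
(no output)
```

View pics/crop0.png

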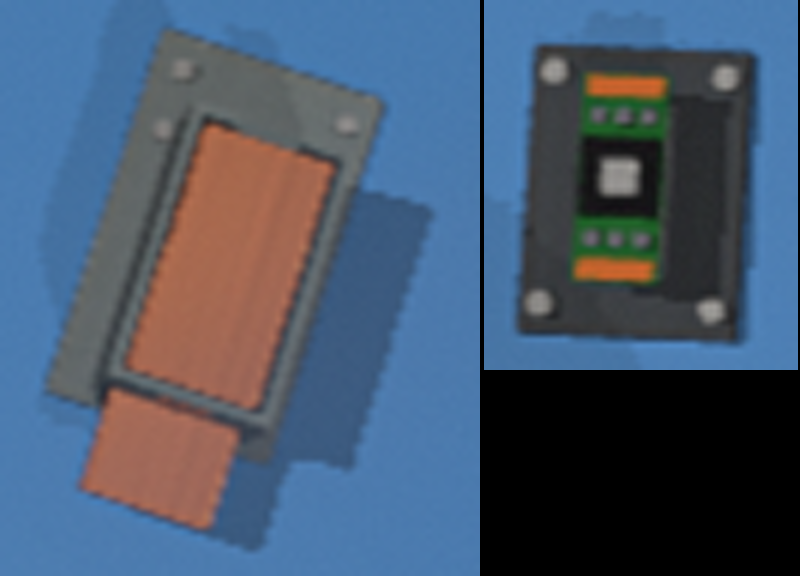

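The crop confirms it. The magazine holds copper plates with the bottom one poking out, its end around (403–416, 261–268), and the jig has a black foot. Next I'll enlarge the scene view to get precise corners.

Run:
```python
import cv2, numpy as np
t=cv2.imread("pics/scene0.png")
a=cv2.resize(t[285:435,200:340],None,fx=4,fy=4,interpolation=cv2.INTER_CUBIC)
b=cv2.resize(t[165:225,362:447],None,fx=9,fy=9,interpolation=cv2.INTER_CUBIC)
cv2.imwrite("pics/crop1.png",a);cv2.imwrite("pics/crop2.png",b[:, :765])
```

```text
(no output)
```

View pics/crop1.png

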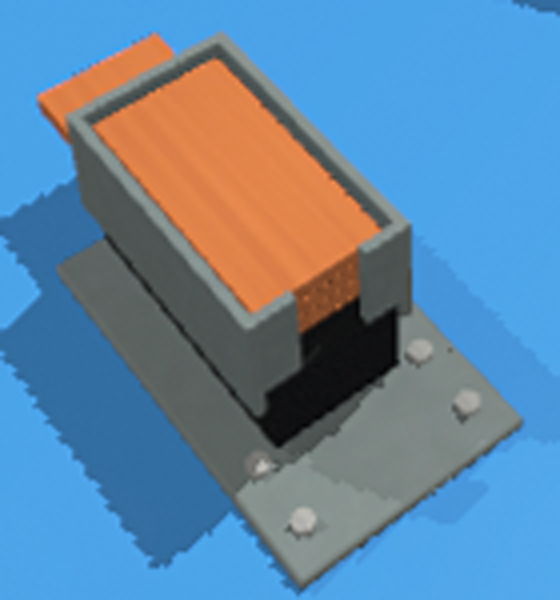

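View pics/crop2.png

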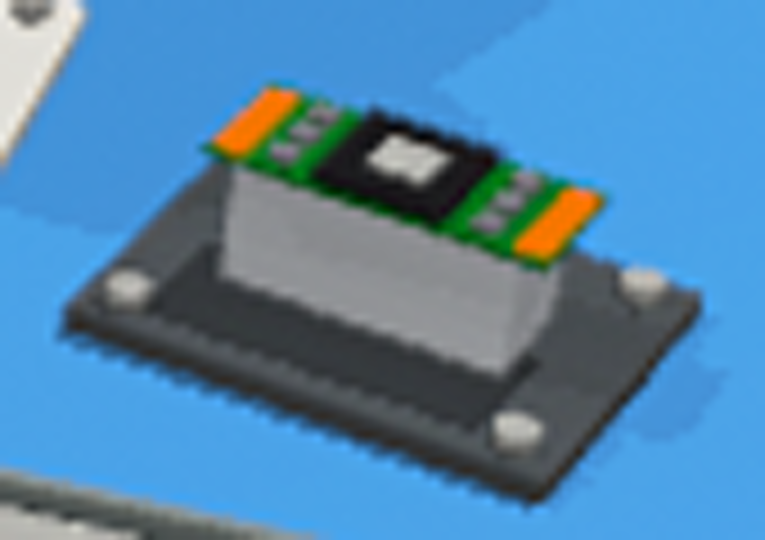

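```bash
cat > h.py <<'E'
from workcell import robot
import numpy as np
from scipy.optimize import least_squares
K={c:robot.get_calibration(c) for c in("scene","top")}
def proj(c,P):
    k=K[c]; q=(np.atleast_2d(P)-k["position"])@k["attitude"]
    return np.c_[k["fx"]*q[:,0]/q[:,2]+k["cx"],k["fy"]*q[:,1]/q[:,2]+k["cy"]]
def body(p,M):
    c,s=np.cos(p[2]),np.sin(p[2]); M=np.asarray(M,float)/1000
    return np.c_[p[0]+c*M[:,0]-s*M[:,1],p[1]+s*M[:,0]+c*M[:,1],M[:,2]]
def fit(obs,p0,verbose=True):
    # obs: list (cam, uv, modelmm)
    def res(p): return np.concatenate([(proj(c,body(p,[m]))-uv).ravel() for c,uv,m in obs])
    r=least_squares(res,p0,loss="soft_l1")
    if verbose:
        print(np.round(r.x[:2]*1000,1),np.round(np.degrees(r.x[2]),2)); print(np.round(res(r.x).reshape(-1,2),1).tolist())
    return r.x
def cr(off,s,u,v): return ((u+.5)/s-.5+off[0],(v+.5)/s-.5+off[1])
E
cat > fit1.py <<'E'
from h import *
A=lambda u,v:cr((380,180),6,u,v); S=lambda u,v:cr((200,285),4,u,v)
T=[("top",A(165,30),(95,45,6)),("top",A(383,100),(95,-45,6)),("top",A(45,393),(-55,45,6)),
("top",A(108,378),(-53.5,31,76)),("top",A(265,430),(-53.5,-31,76))]
C=[("scene",S(220,36),(-53.5,31,76)),("scene",S(68,117),(-53.5,-31,76)),("scene",S(410,225),(53.5,31,76)),("scene",S(246,325),(53.5,-31,76)),
("scene",S(302,578),(95,-45,6)),("scene",S(521,420),(95,45,6)),("scene",S(58,265),(-55,-45,6))]
for o in (T,C,T+C): m=fit(o,[0.45,-0.2,-0.3])
# plate tip with u = protruding
for e in(34,37,40):
    P=body(m,[(-53.5-e,25,48),(-53.5-e,-25,48)])
    print(e,proj("top",P).round(1).tolist(),proj("scene",P).round(1).tolist())
print("obs",A(80,488),A(212,530),S(157,36),S(38,98))
B=lambda u,v:cr((180,190),5.6,u-484,v); D=lambda u,v:cr((362,165),9,u,v)
T=[("top",B(586,74),(42,17,42)),("top",B(667,76),(42,-17,42)),("top",B(573,279),(-42,17,42)),("top",B(654,282),(-42,-17,42)),
("top",B(583,137),(16,16,45)),("top",B(664,140),(16,-16,45)),("top",B(578,216),(-16,16,45)),("top",B(659,218),(-16,-16,45))]
C=[("scene",D(275,85),(-42,17,42)),("scene",D(205,150),(-42,-17,42)),("scene",D(606,194),(42,17,42)),("scene",D(550,265),(42,-17,42)),
("scene",D(372,110),(-16,16,45)),("scene",D(314,180),(-16,-16,45)),("scene",D(500,154),(16,16,45)),("scene",D(440,222),(16,-16,45))]
for o in (T,C,T+C): b=fit(o,[0.45,0.2,0.])
np.save("poses.npy",[m,b])
E
python3 fit1.py
```

```text
[ 613.8 -249.7] -16.95
[[-0.4, -0.3], [0.3, 0.3], [-0.2, -0.0], [-0.3, -0.2], [0.6, 0.2]]
[ 612.8 -249.1] -17.19
[[0.6, -1.5], [-0.6, -0.4], [0.3, -0.2], [0.1, 1.4], [-0.5, 1.4], [1.0, -0.8], [-1.0, -0.3]]
[ 613.1 -249.3] -17.17
[[-0.4, -0.0], [0.2, 0.7], [-0.4, 0.2], [-0.5, 0.1], [0.4, 0.6], [0.6, -1.3], [-0.6, -0.2], [0.4, -0.0], [0.2, 1.7], [-0.3, 1.7], [1.1, -0.6], [-0.9, -0.0]]
34 [[393.1, 259.6], [414.6, 266.8]] [[240.5, 294.3], [210.3, 310.5]]
37 [[392.7, 260.8], [414.2, 268.1]] [[239.4, 293.2], [209.3, 309.2]]
40 [[392.3, 262.1], [413.7, 269.4]] [[238.3, 292.0], [208.3, 308.0]]
obs (392.9166666666667, 260.9166666666667) (414.9166666666667, 267.9166666666667) (238.875, 293.625) (209.125, 309.125)
[610.6 223.6] -0.52
[[-0.2, -0.2], [0.5, 0.1], [-0.1, 0.3], [0.7, 0.4], [-0.1, -0.2], [-0.3, -0.2], [-0.1, -0.2], [-0.2, 0.0]]
[609.8 224.5] -0.25
[[-0.6, 0.1], [-0.2, 0.1], [0.5, 0.5], [-0.1, 0.4], [0.0, 0.1], [-0.4, -0.8], [0.3, -0.1], [0.3, -0.5]]
[610.3 223.8] -0.44
[[-0.3, -0.0], [0.4, 0.2], [-0.2, 0.5], [0.6, 0.5], [-0.2, -0.1], [-0.3, -0.1], [-0.2, -0.0], [-0.3, 0.2], [-0.5, 0.3], [-0.2, 0.3], [0.6, 0.7], [-0.0, 0.7], [0.2, 0.3], [-0.3, -0.6], [0.4, 0.1], [0.4, -0.2]]
```

```bash
cat >> h.py <<'E'
def goto(pos,yaw):
    """yaw: direction deg of part's x; jaw (tool z) along part's y"""
    from scipy.spatial.transform import Rotation as R
    s=robot.state(); R0=s["tcp_rot"]; a=np.radians(yaw)
    z=np.array([-np.sin(a),np.cos(a),0]); y=np.array([0,0,-1.]); Rt=np.c_[np.cross(y,z),y,z]
    print("t",s["t"],"pos",s["tool_pos"].round(4),"F",s["force"].round(1),"op",round(s["opening"],4))
    print("shift",(R0.T@(np.array(pos)-s["tool_pos"])).round(4),"turn",R.from_matrix(R0.T@Rt).as_rotvec().round(4))
E
python3 - <<'E'
from h import *
g=body([.6133,-.2493,np.radians(-17.1)],[(-73.5,0,120),(-73.5,0,21)]); print(g)
for p in g: goto(p,-17.1)
E
```

```text
[[ 0.54304921 -0.22768804  0.12      ]
 [ 0.54304921 -0.22768804  0.021     ]]
t 0.5 pos [0.2215 0.6111 0.195 ] F [0.7 0.6 0. ] op 0.0853
shift [ 0.5881  0.0751 -0.679 ] turn [ 0.0001 -0.0493 -0.    ]
t 0.5 pos [0.2215 0.6111 0.195 ] F [0.7 0.6 0. ] op 0.0853
shift [ 0.5881  0.1741 -0.679 ] turn [ 0.0001 -0.0493 -0.    ]
```

jog_arm --commands '[[[0.03, 0, -0.034, 0, -0.005, 0, 1], [0.07, 0, -0.08, 0, -0.01, 0, 1], [0.1, 0, -0.115, 0, -0.015, 0, 1], [0.13, 0, -0.15, 0, -0.02, 0, 1], [0.16, 0, -0.185, 0, -0.025, 0, 1], [0.19, 0, -0.22, 0, -0.03, 0, 1], [0.22, 0, -0.255, 0, -0.035, 0, 1], [0.25, 0, -0.29, 0, -0.04, 0, 1], [0.28, 0, -0.325, 0, -0.045, 0, 1], [0.31, 0, -0.36, 0, -0.049, 0, 1]]]'

```text
t: 1.5
tool_pos: [0.3907, 0.1653, 0.1955]
tcp_rot: [[0.956, 0.001, 0.294], [-0.294, 0.0, 0.956], [0.001, -1.0, 0.001]]
force: [0.4, 0.4, 0.2]
opening: 0.0854
```

Run:
```python
from h import *
goto([.54305,-.22769,.1],-17.1)
```

```text
t 1.5 pos [0.3907 0.1653 0.1955] F [0.4 0.4 0.2] op 0.0854
shift [ 0.2611  0.0956 -0.3309] turn [-0.0006  0.0001  0.0012]
```

jog_arm --commands '[[[0.03, 0, -0.038, 0, 0, 0, 1], [0.06, 0, -0.076, 0, 0, 0, 1], [0.09, 0, -0.114, 0, 0, 0, 1], [0.12, 0, -0.152, 0, 0, 0, 1], [0.15, 0, -0.19, 0, 0, 0, 1], [0.18, 0, -0.228, 0, 0, 0, 1], [0.21, 0, -0.266, 0, 0, 0, 1], [0.24, 0.02, -0.304, 0, 0, 0.001, 1], [0.261, 0.05, -0.331, -0.0006, 0, 0.001, 1], [0.261, 0.075, -0.331, -0.0006, 0, 0.001, 1]]]'

```text
t: 2.5
tool_pos: [0.5438, -0.232, 0.1196]
tcp_rot: [[0.955, 0.001, 0.298], [-0.298, -0.002, 0.955], [0.002, -1.0, -0.001]]
force: [0.2, 0.8, 0.3]
opening: 0.0857
```

Run:
```python
from h import *
import cv2
goto([.54305,-.22769,.021],-17.1)
im=robot.read_camera("scene")[250:450,150:400,::-1]
cv2.imwrite("pics/s1.png",cv2.resize(im,None,fx=3,fy=3))
```

```text
t 2.5 pos [ 0.5438 -0.232   0.1196] F [0.2 0.8 0.3] op 0.0857
shift [-0.0022  0.0986  0.004 ] turn [ 0.0011 -0.004   0.0016]
```

View pics/s1.png

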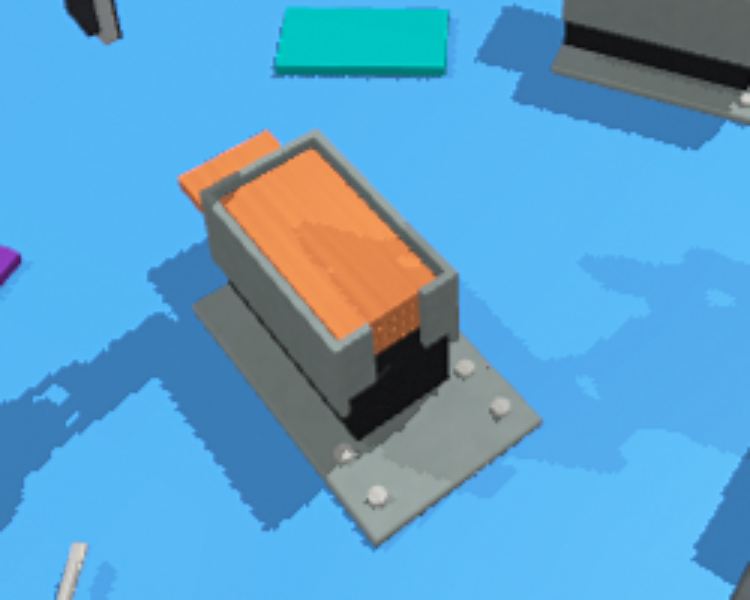

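Run:
```python
from h import *
import cv2
print(proj("scene",[[.5438,-.232,.1196],[.5438,-.232,.2]]),proj("top",[.5438,-.232,.1196]))
cv2.imwrite("pics/s2.png",robot.read_camera("scene")[:,:,::-1])
goto([.54305,-.22769,.021],-17.1)
```

```text
[[223.12441859 273.72319246]
 [215.16247878 225.63084649]] [[413.12129866 253.22869308]]
t 2.6 pos [ 0.5403 -0.2271  0.1162] F [-1.   0.3 -0.7] op 0.0856
shift [0.0036 0.0951 0.    ] turn [-0.0025 -0.0015 -0.008 ]
```

View pics/s2.png

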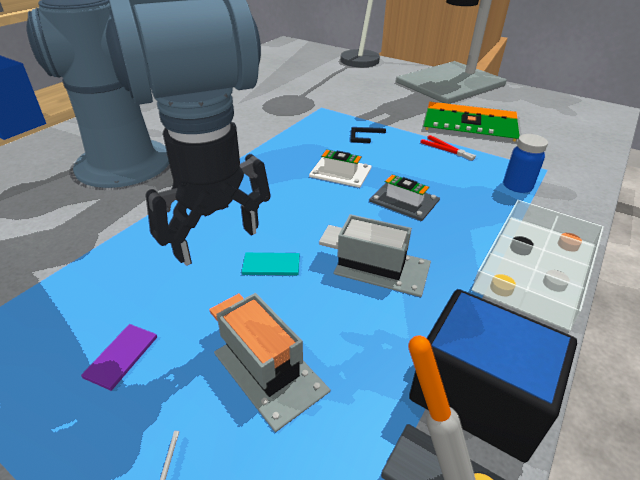

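Run:
```python
from h import *
import cv2
z=np.array([.298,.955,0])
for dz in(0,.013,.03,.04): print(dz,[proj("scene",np.array([.5403,-.2271,.1162+dz])+k*.0425*z).round(0).tolist() for k in(-1,1)])
im=robot.read_camera("top")[:,:,::-1]
cv2.imwrite("pics/t2.png",cv2.resize(im[150:350,300:550],None,fx=3,fy=3))
```

```text
0 [[[195.0, 287.0]], [[251.0, 259.0]]]
0.013 [[[194.0, 280.0]], [[250.0, 252.0]]]
0.03 [[[191.0, 270.0]], [[249.0, 242.0]]]
0.04 [[[190.0, 264.0]], [[248.0, 237.0]]]
```

View pics/t2.png

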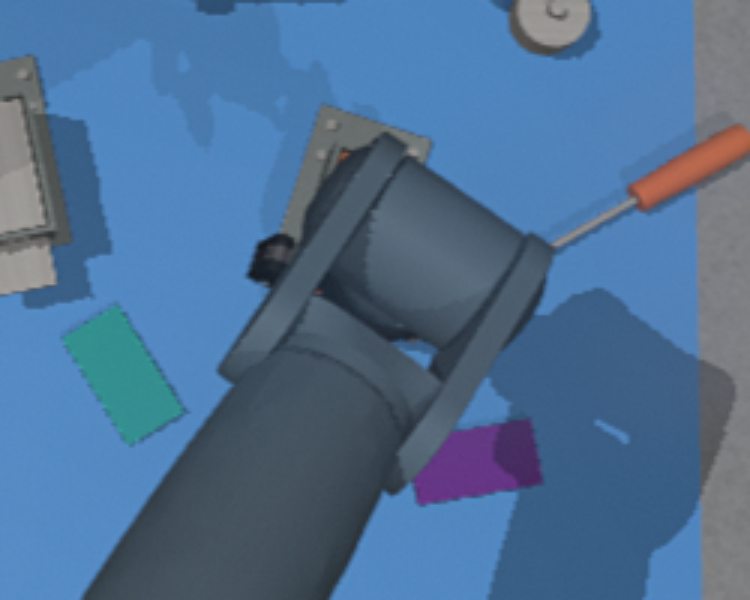

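jog_arm --commands '[[[0.003, 0.015, 0, 0, 0, 0, 1], [0.003, 0.03, 0, 0, 0, 0, 1], [0.003, 0.04, 0, 0, 0, 0, 1], [0.003, 0.05, 0, 0, 0, 0, 1], [0.003, 0.055, 0, 0, 0, 0, 1], [0.003, 0.055, 0, 0, 0, 0, 1], [0.003, 0.055, 0, 0, 0, 0, 1], [0.003, 0.055, 0, 0, 0, 0, 1], [0.003, 0.055, 0, 0, 0, 0, 1], [0.003, 0.055, 0, 0, 0, 0, 1]]]'

```text
t: 3.65
tool_pos: [0.5445, -0.2281, 0.0642]
tcp_rot: [[0.956, -0.003, 0.294], [-0.294, 0.002, 0.956], [-0.003, -1.0, 0.001]]
force: [0.3, 1.0, 0.4]
opening: 0.0852
```

Run:
```python
from h import *
import cv2
goto([.54305,-.22769,.021],-17.1)
s=robot.state();p=s["tool_pos"];z=s["tcp_rot"][:,2]
im=robot.read_camera("scene")[:,:,::-1].copy()
for dz in(0,.013,.03,.04): print(dz,[proj("scene",p+[0,0,dz]+k*.0425*z).round(0).tolist() for k in(-1,1)])
cv2.imwrite("pics/s3.png",cv2.resize(im[190:390,130:330],None,fx=3,fy=3))
```

```text
t 3.65 pos [ 0.5445 -0.2281  0.0642] F [0.3 1.  0.4] op 0.0852
shift [-0.0014  0.0432 -0.0001] turn [-0.0011 -0.0004 -0.0033]
0 [[[203.0, 316.0]], [[256.0, 287.0]]]
0.013 [[[202.0, 309.0]], [[255.0, 281.0]]]
0.03 [[[200.0, 300.0]], [[254.0, 272.0]]]
0.04 [[[198.0, 295.0]], [[253.0, 267.0]]]
```

View pics/s3.png

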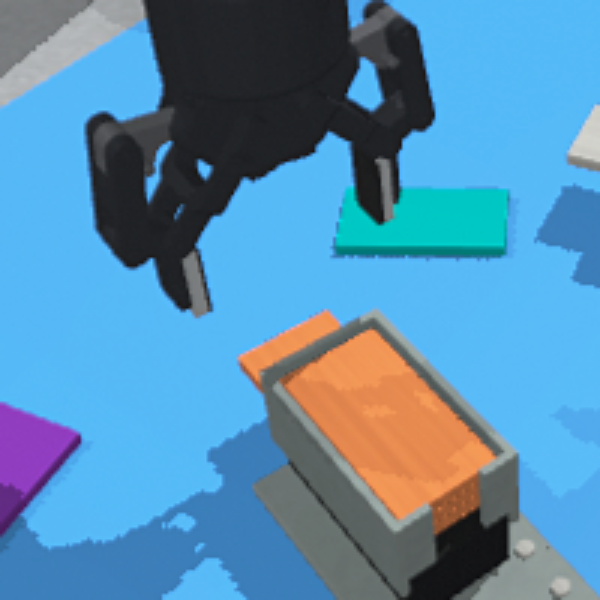

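Run:
```python
from h import *
s=robot.state();p=s["tool_pos"];R=s["tcp_rot"]
o=np.array([[196.5,295],[259,263.5]])
def f(v,n=4):
    a,dz,h=v[:3]; c=v[3] if len(v)>3 else 0
    return np.concatenate([proj("scene",p+a*R[:,0]+[0,0,dz]+(c+k*h)*R[:,2])[0]-q for k,q in zip((-1,1),o)])
for x0 in([0,.01,.04],[0,.01,.04,0]): 
    r=least_squares(f,x0);print(r.x.round(4),r.fun.round(1))
for a in (0,.005,.01,.011): 
    r=least_squares(lambda v:f([a,*v]),[.01,.04,0]);print(a,r.x.round(4),r.fun.round(1))
print(s["opening"])
```

```text
[0.0075 0.0494 0.0475] [ 0.1  0.2 -0.1 -0.2]
[ 0.0636  0.1088  0.0408 -0.026 ] [ 0.1  0.2 -0.1 -0.2]
0 [0.0415 0.0484 0.0035] [ 0.1  0.2 -0.1 -0.2]
0.005 [0.0468 0.0478 0.0011] [ 0.1  0.2 -0.1 -0.2]
0.01 [ 0.0521  0.0472 -0.0012] [ 0.1  0.2 -0.1 -0.2]
0.011 [ 0.0532  0.0471 -0.0016] [ 0.1  0.2 -0.1 -0.2]
0.08550862489812402
```

jog_arm --commands '[[[-0.001, 0.01, 0, -0.001, 0, -0.003, 1], [-0.001, 0.02, 0, -0.001, 0, -0.003, 1], [-0.001, 0.03, 0, -0.001, 0, -0.003, 1], [-0.001, 0.036, 0, -0.001, 0, -0.003, 1], [-0.001, 0.04, 0, -0.001, 0, -0.003, 1], [-0.001, 0.043, 0, -0.001, 0, -0.003, 1], [-0.001, 0.043, 0, -0.001, 0, -0.003, 1], [-0.001, 0.043, 0, -0.001, 0, -0.003, 1], [-0.001, 0.043, 0, -0.001, 0, -0.003, 1], [-0.001, 0.043, 0, -0.001, 0, -0.003, 1]]]'

```text
t: 4.7
tool_pos: [0.5436, -0.2278, 0.0215]
tcp_rot: [[0.956, 0.0, 0.294], [-0.294, -0.0, 0.956], [0.0, -1.0, -0.0]]
force: [0.8, -0.7, 0.1]
opening: 0.0855
```

Run:
```python
from h import *
import cv2
goto([.54305,-.22769,.021],-17.1)
im=robot.read_camera("scene")[:,:,::-1].copy()
cv2.imwrite("pics/s4.png",cv2.resize(im[210:390,150:330],None,fx=3.3,fy=3.3,interpolation=cv2.INTER_CUBIC))
im=robot.read_camera("top")[:,:,::-1].copy()
cv2.imwrite("pics/t4.png",cv2.resize(im[180:300,350:480],None,fx=5,fy=5,interpolation=cv2.INTER_CUBIC))
```

```text
t 4.7 pos [ 0.5436 -0.2278  0.0215] F [ 0.8 -0.7  0.1] op 0.0855
shift [-0.0006  0.0005 -0.    ] turn [ 0.     -0.0004  0.0002]
```

View pics/s4.png

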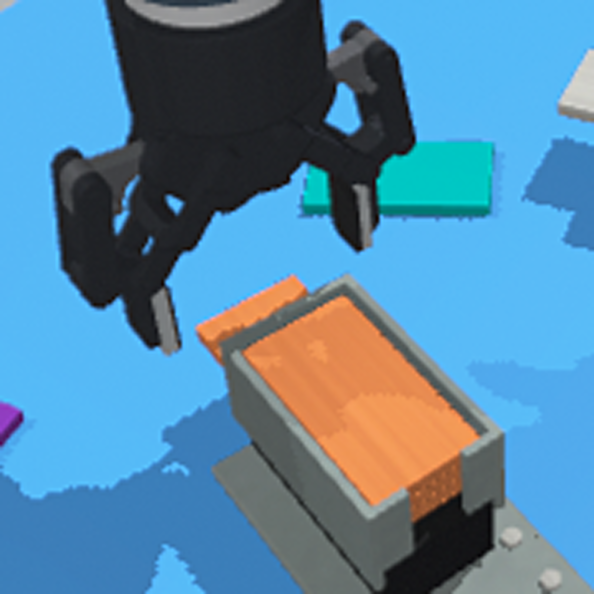

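View pics/t4.png

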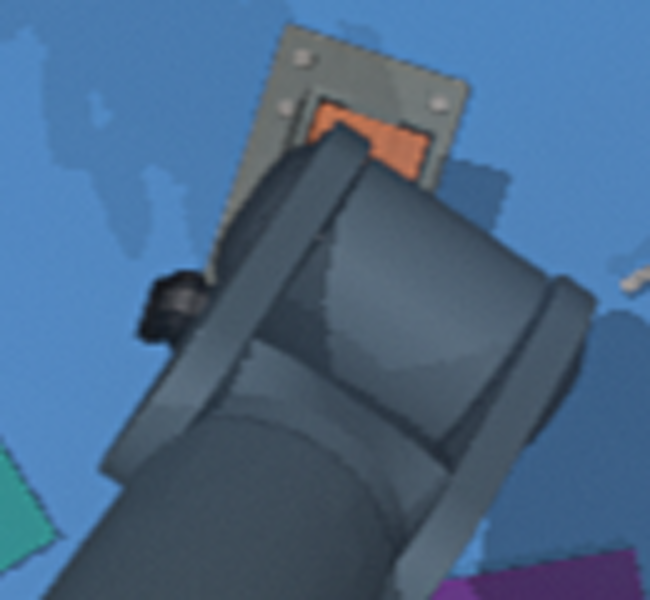

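Run:
```python
from h import *
s=robot.state();p=s["tool_pos"];R=s["tcp_rot"]
o=np.array([[204.6,316],[258.1,285.8]])
def f(a,dz,h,c):
    return np.concatenate([proj("scene",p+a*R[:,0]+[0,0,dz]+(c+k*h)*R[:,2])[0]-q for k,q in zip((-1,1),o)])
for a in (-.02,-.011,0,.011,.02):
    r=least_squares(lambda v:f(a,*v),[.01,.04,0]);print(a,r.x.round(4),r.fun.round(1))
```

```text
-0.02 [0.0171 0.0463 0.0131] [-0.3 -0.5  0.3  0.5]
-0.011 [0.0276 0.0453 0.0089] [-0.3 -0.5  0.3  0.5]
0 [0.0403 0.0441 0.0038] [-0.3 -0.5  0.3  0.5]
0.011 [ 0.053   0.0429 -0.0013] [-0.3 -0.5  0.3  0.5]
0.02 [ 0.0635  0.042  -0.0055] [-0.3 -0.5  0.3  0.5]
```

The scene view puts the fingertips well above where the nominal TCP says they are. Closing here settles it: it grips at 50 mm if the TCP is right, and shuts harmlessly above the plate if not.

jog_arm --commands '[[[0, 0, 0, 0, 0, 0, 0.5], [0, 0, 0, 0, 0, 0, 0.45], [0, 0, 0, 0, 0, 0, 0.4], [0, 0, 0, 0, 0, 0, 0.4], [0, 0, 0, 0, 0, 0, 0.4], [0, 0, 0, 0, 0, 0, 0.4], [0, 0, 0, 0, 0, 0, 0.4], [0, 0, 0, 0, 0, 0, 0.4], [0, 0, 0, 0, 0, 0, 0.4], [0, 0, 0, 0, 0, 0, 0.4]]]' --force 30

```text
t: 5.8
tool_pos: [0.5435, -0.2278, 0.0213]
tcp_rot: [[0.956, -0.0, 0.294], [-0.294, 0.0, 0.956], [-0.0, -1.0, 0.0]]
force: [-0.3, 0.6, -0.1]
opening: 0.0342
```

Run:
```python
from h import *
import cv2
print(robot.grip_depth)
goto([.54305,-.22769,.021],-17.1)
im=robot.read_camera("scene")[:,:,::-1].copy()
cv2.imwrite("pics/s5.png",cv2.resize(im[210:390,150:330],None,fx=3.3,fy=3.3,interpolation=cv2.INTER_CUBIC))
```

```text
0.0187
t 5.8 pos [ 0.5435 -0.2278  0.0213] F [-0.3  0.6 -0.1] op 0.0342
shift [-0.0005  0.0003 -0.0001] turn [-0.     -0.0004 -0.0001]
```

View pics/s5.png

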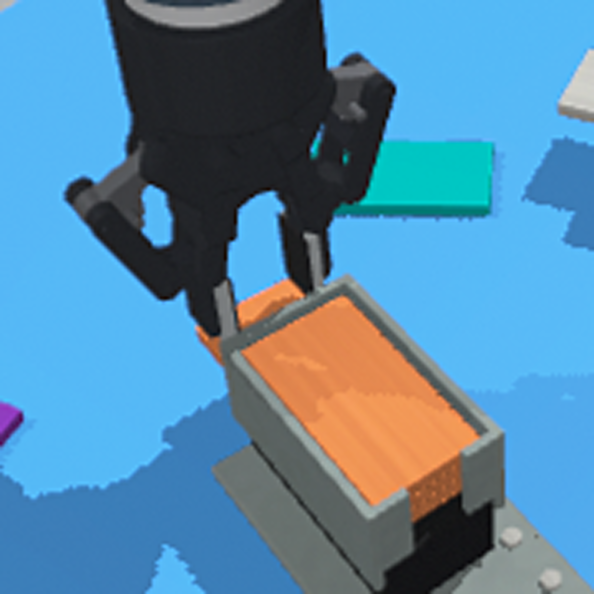

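Run:
```python
from h import *
s=robot.state();p=s["tool_pos"];R=s["tcp_rot"]
o=np.array([[221.8,312.5],[246,298.5]])
def f(a,dz,h,c):
    return np.concatenate([proj("scene",p+a*R[:,0]+[0,0,dz]+(c+k*h)*R[:,2])[0]-q for k,q in zip((-1,1),o)])
for a in (-.011,0,.011,.02):
    r=least_squares(lambda v:f(a,*v),[.01,.04,0]);print(a,r.x.round(4),r.fun.round(1))
```

```text
-0.011 [0.0158 0.0209 0.0105] [-0.2 -0.3  0.2  0.3]
0 [0.0288 0.0203 0.0054] [-0.2 -0.3  0.2  0.3]
0.011 [0.0419 0.0198 0.0002] [-0.2 -0.3  0.2  0.3]
0.02 [ 0.0526  0.0193 -0.004 ] [-0.2 -0.3  0.2  0.3]
```

The opening read 34 mm, so the fingers shut above the plate. The true tips are about 40 mm higher than the nominal TCP (dz 53 mm open, 42 mm at 34 mm opening, where about 13 and 2 were expected). I'll open, go 40 mm lower and check.

jog_arm --commands '[[[0, 0, 0, 0, 0, 0, 1], [0, 0, 0, 0, 0, 0, 1], [0, 0, 0, 0, 0, 0, 1], [0, 0, 0, 0, 0, 0, 1], [-0.0005, 0.008, 0, 0, 0, 0, 1], [-0.0005, 0.016, 0, 0, 0, 0, 1], [-0.0005, 0.024, 0, 0, 0, 0, 1], [-0.0005, 0.03, 0, 0, 0, 0, 1], [-0.0005, 0.03, 0, 0, 0, 0, 1], [-0.0005, 0.03, 0, 0, 0, 0, 1]]]'

```text
t: 6.85
tool_pos: [0.5429, -0.2276, -0.009]
tcp_rot: [[0.956, -0.0, 0.294], [-0.294, 0.0, 0.956], [-0.001, -1.0, 0.0]]
force: [-0.1, -1.3, -0.3]
opening: 0.0853
```

Run:
```python
from h import *
import cv2
goto([.54305,-.22769,-.019],-17.1)
im=robot.read_camera("scene")[:,:,::-1].copy()
cv2.imwrite("pics/s6.png",cv2.resize(im[210:390,150:330],None,fx=3.3,fy=3.3,interpolation=cv2.INTER_CUBIC))
```

```text
t 6.85 pos [ 0.5429 -0.2276 -0.009 ] F [-0.1 -1.3 -0.3] op 0.0853
shift [ 0.0002  0.01   -0.0001] turn [-0.0002 -0.0004 -0.0006]
```

View pics/s6.png

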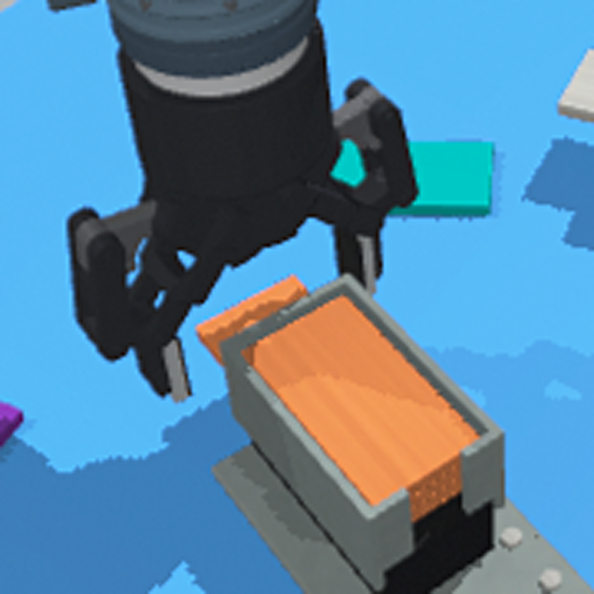

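jog_arm --commands '[[[0, 0.005, 0, 0, 0, 0, 1], [0, 0.01, 0, 0, 0, 0, 1], [0, 0.01, 0, 0, 0, 0, 1], [0, 0.01, 0, 0, 0, 0, 1], [0, 0.01, 0, 0, 0, 0, 0.7], [0, 0.01, 0, 0, 0, 0, 0.6], [0, 0.01, 0, 0, 0, 0, 0.5], [0, 0.01, 0, 0, 0, 0, 0.4], [0, 0.01, 0, 0, 0, 0, 0.4], [0, 0.01, 0, 0, 0, 0, 0.4]]]' --force 60

```text
t: 7.9
tool_pos: [0.5434, -0.2278, -0.0181]
tcp_rot: [[0.956, 0.0, 0.294], [-0.294, -0.0, 0.956], [0.0, -1.0, -0.0]]
force: [-2.9, 1.1, 5.7]
opening: 0.0488
```

Run:
```python
from h import *
import cv2
goto([.54305,-.22769,-.019],-17.1)
im=robot.read_camera("scene")[:,:,::-1].copy()
cv2.imwrite("pics/s7.png",cv2.resize(im[210:390,150:330],None,fx=3.3,fy=3.3,interpolation=cv2.INTER_CUBIC))
```

```text
t 7.9 pos [ 0.5434 -0.2278 -0.0181] F [-2.9  1.1  5.7] op 0.0488
shift [-0.0003  0.0009 -0.    ] turn [ 0.0001 -0.0003  0.0004]
```

View pics/s7.png

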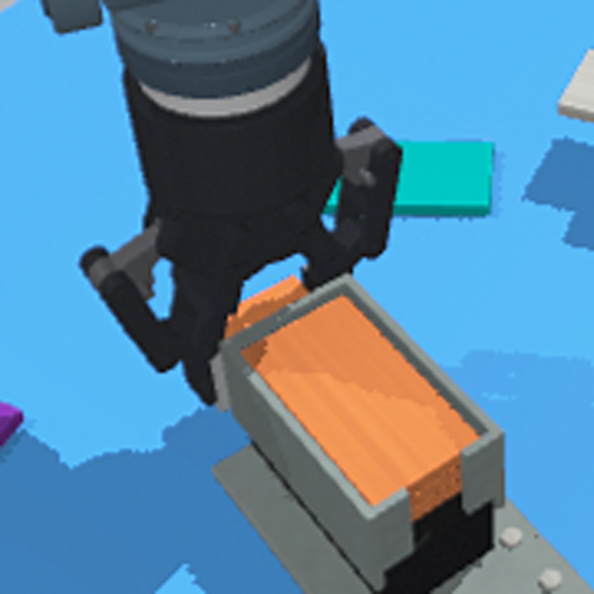

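jog_arm --commands '[[[-0.006, 0, 0, 0, 0, 0, 0.4], [-0.012, 0, 0, 0, 0, 0, 0.4], [-0.018, 0, 0, 0, 0, 0, 0.4], [-0.024, 0, 0, 0, 0, 0, 0.4], [-0.03, 0, 0, 0, 0, 0, 0.4], [-0.036, 0, 0, 0, 0, 0, 0.4], [-0.042, 0, 0, 0, 0, 0, 0.4], [-0.046, 0, 0, 0, 0, 0, 0.4], [-0.048, 0, 0, 0, 0, 0, 0.4], [-0.05, 0, 0, 0, 0, 0, 0.4]]]'

```text
t: 8.95
tool_pos: [0.4952, -0.2129, -0.0182]
tcp_rot: [[0.956, -0.0, 0.294], [-0.294, 0.0, 0.956], [-0.0, -1.0, 0.0]]
force: [1.0, 0.3, -0.5]
opening: 0.0487
```

Run:
```python
from h import *
import cv2
goto(body([.6133,-.2493,np.radians(-17.1)],[(-73.5-85,0,-18.1)])[0],-17.1)
im=robot.read_camera("scene")[:,:,::-1].copy()
cv2.imwrite("pics/s8.png",cv2.resize(im[210:390,130:330],None,fx=3.3,fy=3.3,interpolation=cv2.INTER_CUBIC))
```

```text
t 8.95 pos [ 0.4952 -0.2129 -0.0182] F [ 1.   0.3 -0.5] op 0.0487
shift [-0.0349 -0.0001 -0.0001] turn [-0.     -0.0004 -0.    ]
```

View pics/s8.png

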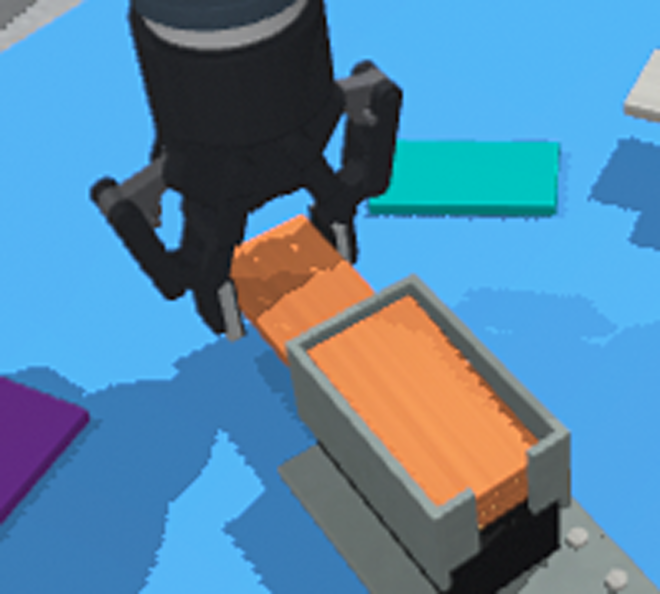

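jog_arm --commands '[[[-0.006, 0, 0, 0, 0, 0, 0.4], [-0.014, 0, 0, 0, 0, 0, 0.4], [-0.022, 0, 0, 0, 0, 0, 0.4], [-0.03, 0, 0, 0, 0, 0, 0.4], [-0.035, 0, 0, 0, 0, 0, 0.4], [-0.038, 0, 0, 0, 0, 0, 0.4], [-0.039, -0.008, 0, 0, 0, 0, 0.4], [-0.039, -0.02, 0, 0, 0, 0, 0.4], [-0.039, -0.034, 0, 0, 0, 0, 0.4], [-0.039, -0.045, 0, 0, 0, 0, 0.4]]]'

```text
t: 10.0
tool_pos: [0.4588, -0.202, 0.0289]
tcp_rot: [[0.956, 0.002, 0.294], [-0.294, -0.001, 0.956], [0.002, -1.0, -0.001]]
force: [0.3, 0.7, -1.2]
opening: 0.0483
```

Run:
```python
from h import *
import cv2
# grasp measured: tool at .5434,-.2278 ; z -.0182 for plate centre z .044
goto(body([.6103,.2238,np.radians(-.44)],[(-31,0,60)])[0],-.44)
im=robot.read_camera("scene")[:,:,::-1].copy()
cv2.imwrite("pics/s9.png",cv2.resize(im[190:430,80:340],None,fx=3,fy=2.5*1.2,interpolation=cv2.INTER_CUBIC)[:600])
```

```text
t 10.0 pos [ 0.4588 -0.202   0.0289] F [ 0.3  0.7 -1.2] op 0.0483
shift [-0.0101 -0.0315  0.4426] turn [ 0.0011 -0.291   0.0019]
```

View pics/s9.png

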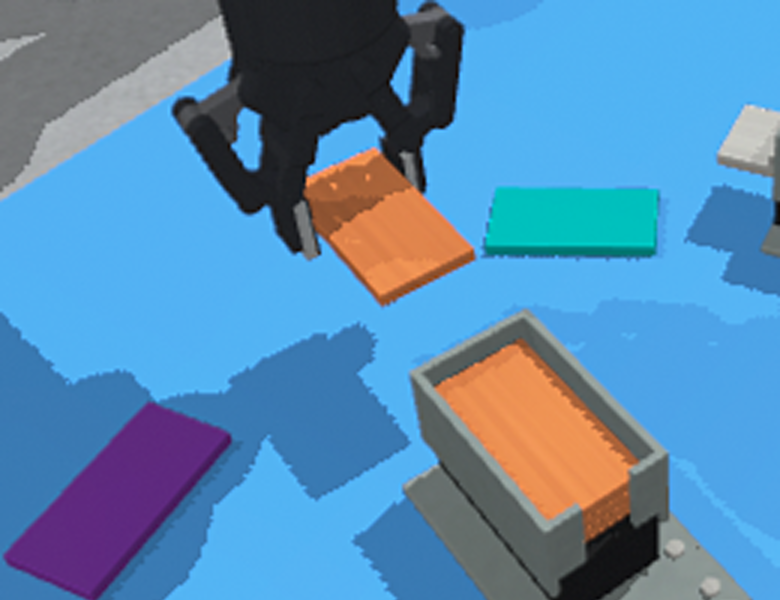

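jog_arm --commands '[[[0, -0.015, 0.005, 0, 0, 0, 0.4], [0, -0.03, 0.02, 0, -0.01, 0, 0.4], [0, -0.04, 0.05, 0, -0.03, 0, 0.4], [0, -0.04, 0.085, 0, -0.06, 0, 0.4], [-0.002, -0.04, 0.12, 0, -0.09, 0, 0.4], [-0.003, -0.04, 0.155, 0, -0.12, 0, 0.4], [-0.004, -0.04, 0.19, 0, -0.15, 0, 0.4], [-0.005, -0.04, 0.225, 0, -0.18, 0, 0.4], [-0.006, -0.04, 0.26, 0, -0.2, 0, 0.4], [-0.007, -0.04, 0.29, 0, -0.22, 0, 0.4]]]'

```text
t: 11.05
tool_pos: [0.5388, 0.0784, 0.0705]
tcp_rot: [[0.997, 0.005, 0.077], [-0.077, -0.003, 0.997], [0.005, -1.0, -0.003]]
force: [0.1, -0.2, -2.2]
opening: 0.0488
```

Run:
```python
from h import *
goto(body([.6103,.2238,np.radians(-.44)],[(-31,0,40)])[0],-.44)
```

```text
t 11.05 pos [0.5388 0.0784 0.0705] F [ 0.1 -0.2 -2.2] op 0.0488
shift [0.029  0.0302 0.1484] turn [ 0.0029 -0.0693  0.0051]
```

jog_arm --commands '[[[0.006, 0, 0.03, 0, -0.015, 0, 0.4], [0.012, 0, 0.06, 0.001, -0.03, 0.002, 0.4], [0.018, 0, 0.09, 0.002, -0.045, 0.004, 0.4], [0.024, 0, 0.12, 0.003, -0.06, 0.005, 0.4], [0.027, 0.01, 0.138, 0.003, -0.069, 0.005, 0.4], [0.029, 0.02, 0.146, 0.003, -0.069, 0.005, 0.4], [0.029, 0.03, 0.148, 0.003, -0.069, 0.005, 0.4], [0.029, 0.04, 0.148, 0.003, -0.069, 0.005, 0.4], [0.029, 0.045, 0.148, 0.003, -0.069, 0.005, 0.4], [0.029, 0.045, 0.148, 0.003, -0.069, 0.005, 0.4]]]'

```text
t: 12.05
tool_pos: [0.5784, 0.2225, 0.024]
tcp_rot: [[1.0, -0.002, 0.009], [-0.009, -0.0, 1.0], [-0.002, -1.0, -0.0]]
force: [-0.1, 0.1, -1.8]
opening: 0.0489
```

Run:
```python
from h import *
import cv2
im=robot.read_camera("scene")[:,:,::-1].copy()
cv2.imwrite("pics/sa.png",im)
cv2.imwrite("pics/sa_c.png",cv2.resize(im[100:225,330:460],None,fx=5,fy=4.8,interpolation=cv2.INTER_CUBIC))
cv2.imwrite("pics/sa_m.png",cv2.resize(im[285:435,200:340],None,fx=4,fy=4,interpolation=cv2.INTER_CUBIC))
im=robot.read_camera("top")[:,:,::-1].copy()
cv2.imwrite("pics/ta.png",im)
goto(body([.6103,.2238,np.radians(-.44)],[(-31,0,25)])[0],-.44)
```

```text
t 12.15 pos [0.5795 0.223  0.0254] F [-0.1  0.5 -0.1] op 0.0486
shift [-0.0002  0.0004  0.0011] turn [-0.0001 -0.0012  0.0002]
```

View pics/sa_c.png

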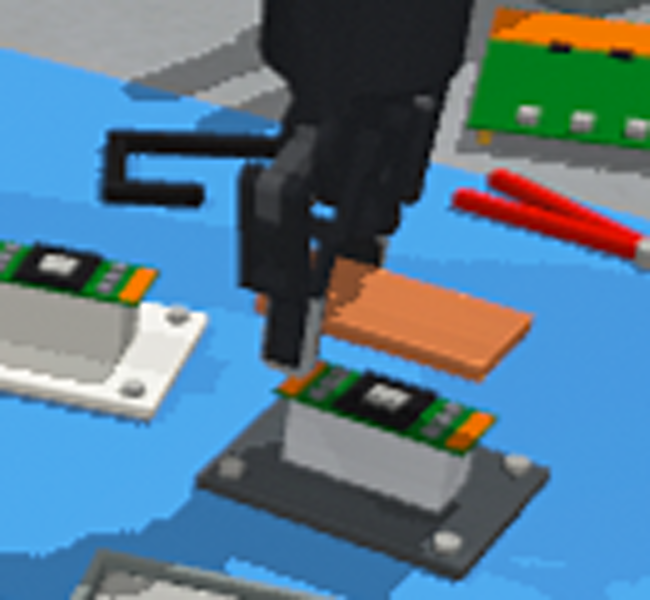

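View pics/sa_m.png

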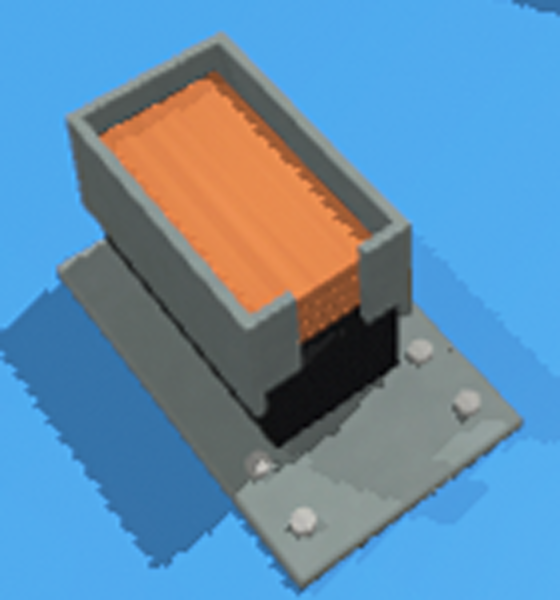

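View pics/ta.png

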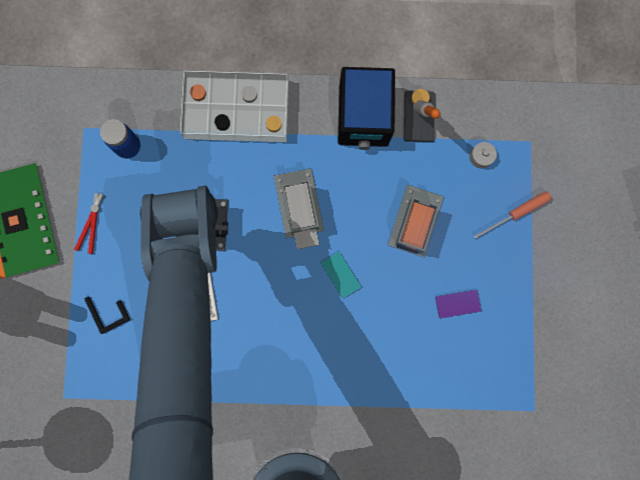

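Run:
```python
from h import *
s=robot.state();p=s["tool_pos"];R=s["tcp_rot"];print(p,R.round(4).tolist())
def pl(v):
    c=p+R[:,0]*v[0]+R[:,2]*v[1]+[0,0,v[2]]
    X=R[:,0]*.048;Y=R[:,2]*.025;Z=np.array([0,0,.004])
    return np.array([c+X+Y+Z,c+X-Y+Z,c+X-Y-Z])
print(proj("scene",pl([.0306,0,.0622])).round(1).tolist())
f=lambda u,v:((u+.5)/5-.5+330,(v+.5)/4.8-.5+100)
o=np.array([f(533,318),f(482,368),f(481,381)]);print(o.round(1).tolist())
for z in(.060,.0622,.064):
    r=least_squares(lambda v:(proj("scene",pl([v[0],v[1],z]))-o).ravel(),[.03,0]);print(z,r.x.round(4),r.fun.round(1))
# chip corner in same image for check
print("chip",robot.pinpoint("scene","chip_top")[:1], proj("scene",[.6103,.2238,.045]))
```

```text
[0.57949033 0.22295174 0.02537838] [[1.0, 0.0002, 0.0089], [-0.0089, 0.0001, 1.0], [0.0002, -1.0, 0.0001]]
[[438.0, 164.6], [427.8, 175.8], [427.1, 179.4]]
[[436.2, 165.9], [426.0, 176.3], [425.8, 179.0]]
0.06 [0.0275 0.0005] [ 0.2 -0.8  0.1 -0.1 -0.4  0.8]
0.0622 [ 0.0286 -0.0031] [ 0.3 -0.9  0.1 -0.1 -0.4  0.9]
0.064 [ 0.0296 -0.0061] [ 0.3 -0.9  0.1 -0.1 -0.4  0.9]
chip [{'uv': [409.0, 182.8], 'p': 0.78}] [[406.87527386 182.88990248]]
```

jog_arm --commands '[[[0, 0.006, 0.001, 0, 0, 0, 0.4], [0, 0.012, 0.001, 0, 0, 0, 0.4], [0, 0.018, 0.001, 0, 0, 0, 0.4], [0, 0.024, 0.001, 0, 0, 0, 0.4], [0, 0.029, 0.001, 0, 0, 0, 0.4], [0, 0.032, 0.001, 0, 0, 0, 0.4], [0, 0.034, 0.001, 0, 0, 0, 0.4], [0, 0.034, 0.001, 0, 0, 0, 0.4], [0, 0.034, 0.001, 0, 0, 0, 0.4], [0, 0.034, 0.001, 0, 0, 0, 0.4]]]'

```text
t: 13.2
tool_pos: [0.5801, 0.2242, -0.0079]
tcp_rot: [[1.0, 0.002, 0.009], [-0.009, 0.0, 1.0], [0.002, -1.0, 0.0]]
force: [-0.6, -0.6, -1.4]
opening: 0.049
```

Run:
```python
from h import *
import cv2
im=robot.read_camera("scene")[:,:,::-1].copy()
cv2.imwrite("pics/sb.png",im)
cv2.imwrite("pics/sb_c.png",cv2.resize(im[145:225,360:450],None,fx=8,fy=7.5,interpolation=cv2.INTER_CUBIC))
goto(body([.6103,.2238,np.radians(-.44)],[(-31,0,-13)])[0],-.44)
```

```text
t 13.25 pos [ 0.5801  0.2242 -0.0079] F [-0.2 -0.1 -1.2] op 0.0485
shift [-0.0008  0.0051 -0.0002] turn [-0.0004 -0.001   0.0015]
```

View pics/sb_c.png

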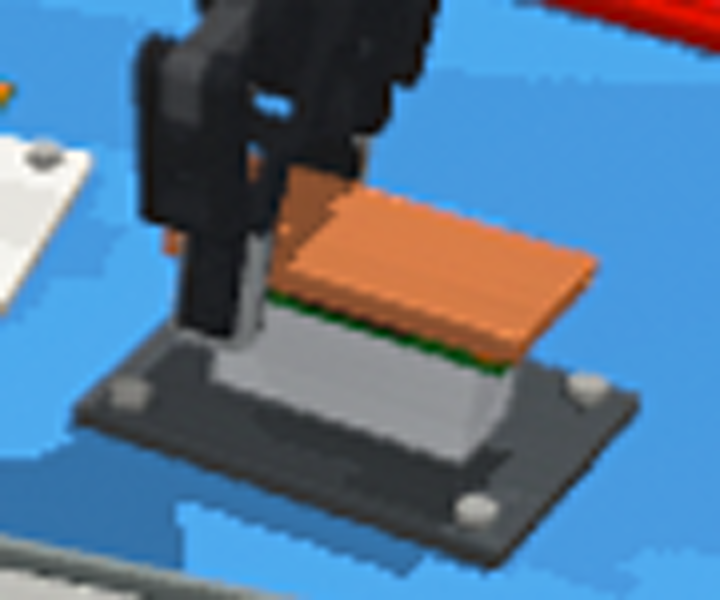

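Run:
```python
from h import *
s=robot.state();p=s["tool_pos"];R=s["tcp_rot"]
def pl(v):
    c=p+R[:,0]*v[0]+R[:,2]*v[1]+[0,0,v[2]]
    X=R[:,0]*.048;Y=R[:,2]*.025;Z=np.array([0,0,.004])
    return np.array([c+X+Y+Z,c+X-Y+Z,c+X-Y-Z,c+X+Y-Z])
f=lambda u,v:((u+.5)/8-.5+360,(v+.5)/7.5-.5+145)
print(proj("scene",pl([.0306,0,.0622])).round(1).tolist())
o=np.array([f(600,261),f(518,343),f(514,363),f(598,278)]);print(o.round(1).tolist())
for z in(.059,.0622,.064):
    r=least_squares(lambda v:(proj("scene",pl([v[0],v[1],z]))-o).ravel(),[.03,0]);print(z,r.x.round(4),"centre",(p+R[:,0]*r.x[0]+R[:,2]*r.x[1]).round(4),r.fun.round(1))
```

```text
[[435.6, 179.0], [425.4, 190.5], [424.8, 194.0], [434.8, 182.5]]
[[434.6, 179.4], [424.3, 190.3], [423.8, 193.0], [434.3, 181.6]]
0.059 [0.027  0.0054] centre [ 0.6071  0.2294 -0.0079] [ 0.1 -0.7  0.2 -0.3  0.1  0.5 -0.4  0.4]
0.0622 [0.0285 0.0004] centre [ 0.6086  0.2244 -0.0079] [ 0.1 -0.7  0.2 -0.3  0.   0.6 -0.4  0.4]
0.064 [ 0.0294 -0.0024] centre [ 0.6094  0.2216 -0.0079] [ 0.1 -0.8  0.2 -0.2  0.   0.6 -0.3  0.4]
```

jog_arm --commands '[[[0.0005, 0.001, 0, 0, -0.001, 0.001, 0.4], [0.0005, 0.0015, 0, 0, -0.001, 0.0015, 0.4], [0.0005, 0.002, 0, 0, -0.001, 0.0015, 0.4], [0.0005, 0.0025, 0, 0, -0.001, 0.0015, 0.4], [0.0005, 0.003, 0, 0, -0.001, 0.0015, 0.4], [0.0005, 0.0035, 0, 0, -0.001, 0.0015, 0.4], [0.0005, 0.004, 0, 0, -0.001, 0.0015, 0.4], [0.0005, 0.004, 0, 0, -0.001, 0.0015, 0.4], [0.0005, 0.004, 0, 0, -0.001, 0.0015, 0.4], [0.0005, 0.004, 0, 0, -0.001, 0.0015, 0.4]]]'

```text
t: 14.25
tool_pos: [0.5806, 0.2242, -0.0119]
tcp_rot: [[1.0, 0.0, 0.008], [-0.008, 0.0, 1.0], [0.0, -1.0, 0.0]]
force: [-0.1, 0.1, -2.0]
opening: 0.0491
```

Run:
```python
from h import *
goto(body([.6103,.2238,np.radians(-.44)],[(-31,0,-13.2)])[0],-.44)
print(robot.state()["torque"])
```

```text
t 14.25 pos [ 0.5806  0.2242 -0.0119] F [-0.1  0.1 -2. ] op 0.0491
shift [-0.0013  0.0013 -0.0002] turn [-0.0003 -0.      0.    ]
[-0.005602    0.0522532   0.00751697]
```

Not in contact yet (−1.3 N is just the plate's weight). I'll lower in small steps until it touches.

jog_arm --commands '[[[0, 0.0003, 0, 0, 0, 0, 0.4], [0, 0.0006, 0, 0, 0, 0, 0.4], [0, 0.0008, 0, 0, 0, 0, 0.4], [0, 0.001, 0, 0, 0, 0, 0.4], [0, 0.0012, 0, 0, 0, 0, 0.4], [0, 0.0013, 0, 0, 0, 0, 0.4], [0, 0.0014, 0, 0, 0, 0, 0.4], [0, 0.0015, 0, 0, 0, 0, 0.4], [0, 0.0015, 0, 0, 0, 0, 0.4], [0, 0.0015, 0, 0, 0, 0, 0.4]]]'

```text
t: 15.25
tool_pos: [0.5806, 0.2242, -0.0132]
tcp_rot: [[1.0, -0.0, 0.008], [-0.008, 0.0, 1.0], [-0.0, -1.0, 0.0]]
force: [-2.6, -0.8, 4.4]
opening: 0.0487
```

Run:
```python
from h import *
import cv2
for i in range(3):
    im=robot.read_camera("scene")[:,:,::-1].copy()
    s=robot.state();print(s["tool_pos"].round(5),s["force"].round(2),s["torque"].round(3))
cv2.imwrite("pics/sc_c.png",cv2.resize(im[145:225,360:450],None,fx=8,fy=7.5,interpolation=cv2.INTER_CUBIC))
```

```text
[ 0.5806   0.22422 -0.01312] [-3.   -0.17  3.6 ] [-0.157  0.446 -0.012]
[ 0.58057  0.22421 -0.01316] [-3.55 -0.36  4.1 ] [-0.17   0.524  0.024]
[ 0.58056  0.22418 -0.01317] [-3.87 -1.23  4.65] [-0.171  0.475  0.037]
```

View pics/sc_c.png

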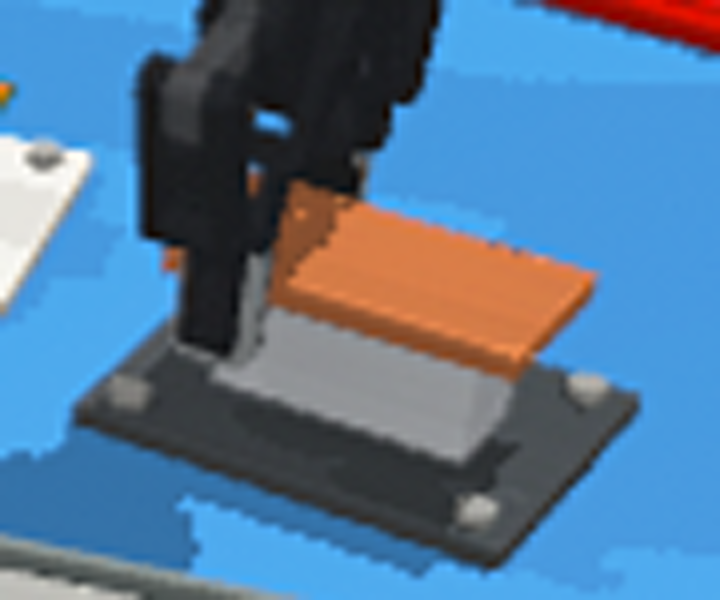

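```bash
cat > chk.py <<'E'
from h import *
def chk(o,yaw=None):
    M=[(48,25,53),(48,-25,53),(48,-25,45),(48,25,45)]
    def res(v): return (proj("scene",body([v[0],v[1],np.radians(-.45)],M))-o).ravel()
    r=least_squares(res,[.61,.224]);print(r.x.round(4),r.fun.round(1))
E
python3 - <<'E'
from chk import *
f=lambda u,v:((u+.5)/8-.5+360,(v+.5)/7.5-.5+145)
chk(np.array([f(598,273),f(516,361),f(514,379),f(597,290)]))
E
```

```text
[0.6086 0.2259] [ 0.2 -0.4  0.3 -0.7 -0.1  0.4 -0.4  0.7]
```

Contact came exactly at the expected height. Releasing gently.

jog_arm --commands '[[[0, 0, 0, 0, 0, 0, 0.5], [0, 0, 0, 0, 0, 0, 0.55], [0, 0, 0, 0, 0, 0, 0.6], [0, 0, 0, 0, 0, 0, 0.65], [0, 0, 0, 0, 0, 0, 0.7], [0, 0, 0, 0, 0, 0, 0.75], [0, 0, 0, 0, 0, 0, 0.8], [0, 0, 0, 0, 0, 0, 0.85], [0, 0, 0, 0, 0, 0, 0.85], [0, 0, 0, 0, 0, 0, 0.85]]]' --force 20

```text
t: 16.4
tool_pos: [0.5806, 0.2242, -0.0131]
tcp_rot: [[1.0, 0.0, 0.008], [-0.008, 0.0, 1.0], [0.0, -1.0, 0.0]]
force: [-0.2, 1.0, -0.2]
opening: 0.0729
```

Run:
```python
from h import *
import cv2
im=robot.read_camera("scene")[:,:,::-1].copy()
cv2.imwrite("pics/sd_c.png",cv2.resize(im[145:225,360:450],None,fx=8,fy=7.5,interpolation=cv2.INTER_CUBIC))
```

```text
(no output)
```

View pics/sd_c.png

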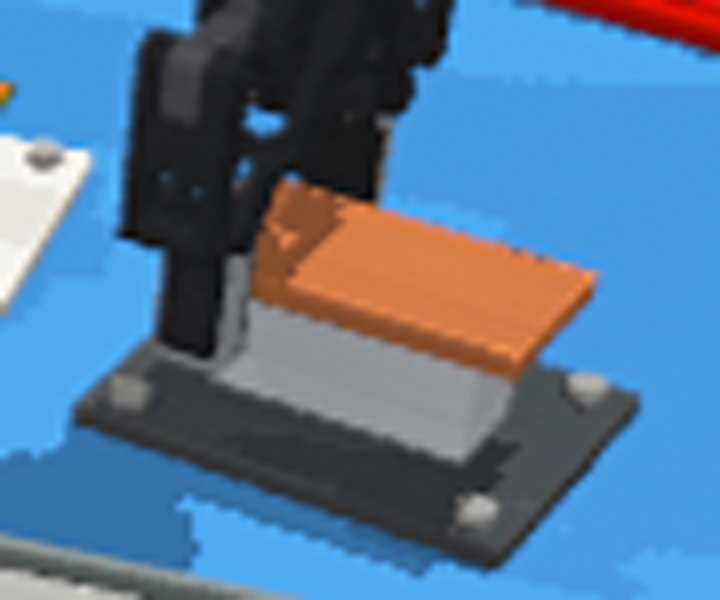

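Released, and the plate didn't move. Now straight up and back, so both cameras can see it.

jog_arm --commands '[[[0, -0.01, 0, 0, 0, 0, 0.85], [0, -0.03, 0, 0, 0, 0, 0.85], [0, -0.05, 0, 0, 0, 0, 0.85], [0, -0.08, 0, 0, 0, 0, 0.85], [0, -0.11, 0, 0, 0, 0, 0.85], [0, -0.14, 0, 0, 0, 0, 0.85], [-0.03, -0.16, 0, 0, 0, 0, 0.85], [-0.07, -0.17, 0, 0, 0, 0, 0.85], [-0.11, -0.17, 0, 0, 0, 0, 0.85], [-0.13, -0.17, 0, 0, 0, 0, 0.85]]]'

```text
t: 17.45
tool_pos: [0.4483, 0.2253, 0.1578]
tcp_rot: [[1.0, 0.001, 0.007], [-0.007, 0.001, 1.0], [0.001, -1.0, 0.001]]
force: [0.3, 0.1, 0.6]
opening: 0.0726
```

jog_arm --commands '[[[0, 0, 0.03, 0, 0, 0, 0.85], [0, 0, 0.07, 0, 0, 0, 0.85], [0, 0, 0.11, 0, 0, 0, 0.85], [0, 0, 0.15, 0, 0, 0, 0.85], [0, 0, 0.19, 0, 0, 0, 0.85], [0, 0, 0.22, 0, 0, 0, 0.85], [0, 0, 0.24, 0, 0, 0, 0.85], [0, 0, 0.25, 0, 0, 0, 0.85], [0, 0, 0.25, 0, 0, 0, 0.85], [0, 0, 0.25, 0, 0, 0, 0.85]]]'

```text
t: 18.45
tool_pos: [0.4501, 0.4746, 0.1581]
tcp_rot: [[1.0, 0.001, 0.007], [-0.007, 0.0, 1.0], [0.001, -1.0, 0.0]]
force: [0.3, -0.4, -0.1]
opening: 0.0727
```

Run:
```python
from h import *
import cv2
im=robot.read_camera("scene")[:,:,::-1].copy()
cv2.imwrite("pics/se.png",im)
a=cv2.resize(im[145:225,360:450],None,fx=6,fy=6,interpolation=cv2.INTER_CUBIC)
im=robot.read_camera("top")[:,:,::-1].copy()
cv2.imwrite("pics/te.png",im)
b=cv2.resize(im[182:262,182:228],None,fx=5.5,fy=6,interpolation=cv2.INTER_CUBIC)
cv2.imwrite("pics/e_c.png",np.hstack([a,b]))
print(robot.state()["t"],robot.state()["tool_pos"])
```

```text
18.55 [0.45018536 0.47433675 0.15805417]
```

View pics/e_c.png

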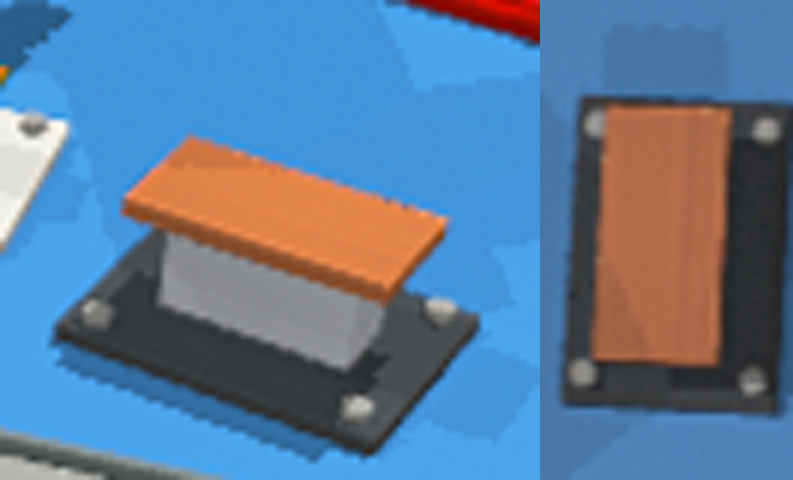

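View pics/te.png

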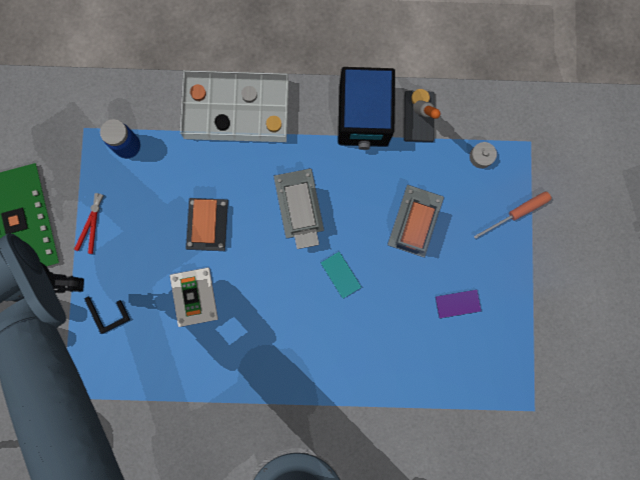

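Run:
```python
from h import *
B=lambda u,v:((u-540+.5)/5.5-.5+182,(v+.5)/6-.5+182); D=lambda u,v:cr((360,145),6,u,v)
T=[("top",B(603,105),(48,25,53)),("top",B(732,108),(48,-25,53)),("top",B(592,360),(-48,25,53)),("top",B(719,366),(-48,-25,53))]
C=[("scene",D(446,218),(48,25,53)),("scene",D(387,288),(48,-25,53)),("scene",D(192,134),(-48,25,53)),("scene",D(122,202),(-48,-25,53))]
for o in(T,C,T+C): fit(o,[.61,.224,0])
```

```text
[610.6 222.7] -0.02
[[0.5, -0.1], [-0.5, 0.1], [0.2, 0.1], [-0.2, -0.2]]
[609.3 223.8] -0.64
[[0.5, 0.3], [0.1, 0.1], [-0.5, 0.2], [-0.1, -0.7]]
[610.  222.9] -0.22
[[0.5, 0.1], [-0.5, 0.4], [0.1, 0.3], [-0.4, 0.1], [0.6, 0.5], [0.5, 0.4], [-0.6, 0.5], [0.0, -0.3]]
```

Run:
```python
from workcell import robot
print(robot.state()["t"],robot.hand_in())
```

```text
the job is handed in; nothing more can be done
18.55 None
```

I pulled the bottom copper plate level out of its magazine and laid it flat on the chip of the black-footed jig, lengthwise along the board. I handed in at 18.6 s with the arm clear of everything.

**Placement:** the last two-camera fit puts the plate within about 1 mm of the chip's centre and about 0.2° of the board's direction. The plate made light contact (about 5 N) at the expected height and didn't move when released.

**Magazine:** the scene picture showed the stack above sitting level and lower inside after the plate came out. I read this from the picture and did not measure the next plate's height.

**Disagreements:**
- **Gripper height:** the real fingertips sat about 40 mm higher than the reported TCP, so my first close shut harmlessly above the plate. I corrected for it from the picture, and all later heights were relative to the grasp.
- **Cameras:** their separate estimates of the plate and chip positions differ by about 1 mm.

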